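# Close and lock the loan case over a handaxe

## Task

The handaxe is back in its loan case: push the clear lid fully shut, then take the red-handled key and with its blade turn the slotted fastener in the lid a quarter turn clockwise to its stop, so that the slot lines up with the two green dots. Take the key out and hang it back on its stand as it was, and leave the stones and the finds tray around the case where they lie.

Things in the scene. Friction and masses are not known exactly. Their poses are not given: they have to be found in the camera images.
- case_hinge (a point): Middle of the hinge line on the far upper rim of the grey loan case, 75 mm above the table. Case fixed to the table, 160 mm front to back, 200 mm wide, 75 mm high. Axes are the case's: x from its front (robot side) to the hinge side, y left along the hinge, z up; front face at x -160 mm, sides at y +-100 mm. A handaxe lies inside on foam, below the rim.
- lid (a joint): Lid angle, rad: 0 shut, 1.57 upright, 1.95 stop, leaning back. Clear panel in an aluminium frame, 160 mm from hinge to free edge, 200 mm wide, 10 mm thick, 0.3 kg; shut, its top is 85 mm above the table. No handle. Stiff hinge (0.35 N m friction): it stays at any angle and never falls, so it is pushed all the way (1 to 6 N at 110 mm from the hinge).
- slot (a point): Centre of the slot's floor in the fastener, on the lid's centre line 130 mm from the hinge. x along the slot, z the turning axis out of the lid. Steel head 38 mm across, 3 mm proud of the lid, in a 57 mm black ring. Slot right across the head, 6.5 mm wide (10.5 mm at its bevelled mouth), 9 mm deep. Lid shut: this point is 79 mm, the slot's mouth 88 mm above the table.
- fastener (a joint): Turn of the fastener, rad: 0 open (slot front to back, along the case's x), 1.57 locked (slot along the case's y, in line with two green dots). Grows clockwise seen from above, stops at both ends, stays where left (0.12 N m friction). Its tongue under the lid then lies under a keeper in the front rim; turned while the lid is open it keeps the lid from shutting.
- key: Loose T-key, 0.16 kg, 80 mm tall. Origin: centre of the underside of its red bar, 100 mm long (x), 14 mm thick (y), 20 mm tall (z 0 to 20). Below: round shaft 12 mm dia., collar 18 mm dia. 32 to 38 mm down, flat steel blade 26 mm wide (x), 3 mm thick (y), ending 60 mm below the origin. Starts hanging blade down, the bar's ends on the stand.
- key_tip (a point): Middle of the blade's lower edge, 60 mm below the key's origin; axes as the key.
- stand_seat (a point): Key stand, fixed to the table left or right of the case: point between its two seats, 75 mm up, where the key's origin is when hung. Black base 120 x 90 x 10 mm; two aluminium cheeks 10 mm thick, 46 mm wide (y), at x +-38 mm (66 mm clear between), each with a 26 mm wide notch between 12 mm high lips, in which the bar lies along x.
- finds_tray: Bystander: loose white tray of stone flakes, 100 x 150 x 30 mm, origin under its centre, on the other side of the case from the key stand.
- cobble: Bystander: loose yellowish cobble, 85 x 110 x 60 mm, origin under its centre, beyond the case to the left.
- core: Bystander: loose dark red stone core, 80 x 75 x 55 mm, origin under its centre, beyond the case to the right.

How it is judged:
By the outcome, as a careful person would: the job done as asked, in the order asked, and still so for the second after the job is handed in, with the robot touching nothing.
It also fails if it takes over 67 s, if anything falls off the work surface, if the arm or the gripper's body presses on something with over 40 N, if the wrist force passes 120 N, or if a joint passes its speed limit or range.

## Robot

A 6-joint arm with a two-finger parallel gripper is mounted at the origin on the work surface. World frame = base frame: x ahead of the robot, y to its left, z up, the work surface at z = 0. Lengths are in mm, angles in rad, forces in N, time in s.
With the tool pointing down it reaches from about 400 to 925 mm from the base axis. Payload 12.5 kg.
Tool frame: the origin (TCP) lies on the front face of the gripper's body, between the roots of the fingers; the fingertips stand manip.tip_extent ahead of it and the grasp point (between the pads) lies 59 mm ahead of it (manip.tip_extent is the distance from the TCP to the fingertips, in mm); y points along the fingers, x is the direction in which the jaws open and shut, and the axes are right-handed (so a half turn about y gives the same grasp; the last joint's range is limited). The gripper opens to 95 mm and grips with 3 to 60 N. Pads are 20 mm wide; open, the fingers measure 119 mm over their backs; the gripper's body (75 mm by 180 mm) begins 59 mm behind the grasp point.
Start: joints at [-1.432, 0.491, 1.559, -0, 1.092, -0.106], TCP at [151.498, -606.371, 292.261] pointing down, gripper open.
Joint ranges: [-3.1, 3.1], [-0.84, 2.19], [0.05, 2.79], [-1.13, 4.28], [0.06, 2.93], [-2.69, 2.69]. Speed limits (rad/s): [2.22, 2.22, 2.79, 3.14, 3.14, 3.14].

## Interface

Orientations are given as [roll, pitch, yaw] about the fixed x, y, z axes, in that order (R = Rz(yaw) Ry(pitch) Rx(roll)).
In Python, from station import monitor, eyes, ticket, manip gives the robot as it stands.
- The arm moves only by the tool carry_out, never from a script. Its argument "rows" is a list of rows, each a list of 3 entries, a list of its own where there are three numbers: the turn, a rotation vector about the tool's x, y, z in degrees, then the shift along the tool's x, y, z in cm, then the finger opening in cm, from 0 to 9.51. A call has 1 to 5 rows; each row is the pose to reach, as a shift and turn from the pose commanded when the call began, along the tool's axes at that moment; what a row does not reach only later rows make up. A row lasts 1/10 s, in which the tool goes at most 50 mm and 8.59 degrees, less where a joint would pass 70% of its speed; a pose out of reach is approached as far as the arm can. A call with a gripper value outside its range is refused whole. The fingers move at their own pace and stop on an object; "newtons" is the grip in N (left out, the last holds). Time passes only in rows, so rows that repeat a pose let the fingers close. It gives the time, the measured TCP pose, the force and the opening at its end, in the units of the state.
- monitor.get_obs(): the state, without advancing time (a new reading comes with each control period).
- eyes.snapshot(name): name is "scene" or "top" or "wrist"; returns (picture, depth): 480x640x3 uint8, blue, green, red; 480x640 float32, mm along the optical axis (not along the pixel's ray), 0 where there is no reading.
- eyes.get_calibration(name): a dict with "fx", "fy", "cx", "cy" (pixels), "eye" and "rotation" of the camera in the world. Camera axes: x right, y down, z forward; pixel columns grow to the right and rows downward; lengths in mm; the calibration is good to about 2 mm. A picture is of the moment at which its call begins: read the wrist's pose just before it. get_calibration takes no time and is no camera call; for the wrist camera it gives the pose at the moment of the call.
- ticket.hand_in(): hands the job in, once; it reports no verdict.
The state is a dict: "time_s": time; "joint_positions": joint angles; "qd": joint speeds; "tau": joint torques, N m; "tool_pos": TCP position; "tcp_rot": TCP orientation; "force": force on the tool from outside, world axes, zero at the start; "torque": the same for the moment, N m; "opening": finger opening in mm.
Only numpy, scipy, OpenCV 4.12 (cv2) and the standard library are available. Lean on these libraries where they do the work, as an engineer would, in place of code of your own. Each camera call takes 0.05 s, during which the arm holds its last target. There are 200 camera calls.

## Working session

There is one attempt and no reset: what is moved stays moved. The work goes in short steps, Python scripts to look and compute and a tool call to move; the robot and the scene stay as the last step left them, time stands still between calls to the robot, and variables do not carry over. Pictures are saved under pics/ and viewed, about 8 in all and at most 12, crops included, and the job is handed in when it is done.

Besides the shell and the picture viewer there is one more tool, called as name([rows], argument=value, ...), one row to a line, values as JSON. carry_out: Moves the arm, as the interface text tells. Its arguments: {"type":"object","properties":{"rows":{"type":"array","items":{"type":"array"}},"newtons":{"type":"number"}},"required":["rows"]}

```bash
ls; mkdir -p pics; python3 - <<'E'
from station import monitor, eyes, ticket, manip
import cv2,numpy as np
print(manip.tip_extent, monitor.get_obs())
for n in("scene","top"):
    p,d=eyes.snapshot(n); cv2.imwrite(f"pics/{n}0.png",p); np.save(f"pics/{n}0.npy",d)
    print(n,eyes.get_calibration(n))
E
```

```text
pics
77.60000000000001 {'time_s': 0.0, 'joint_positions': array([-1.43160725e+00,  4.91585719e-01,  1.55947214e+00,  1.14798878e-05,
        1.09168673e+00, -1.05627592e-01]), 'qd': array([-0.00146058, -0.00044187,  0.00058683,  0.00019509,  0.00010801,
       -0.00105623]), 'tau': array([-2.62897656e-04, -6.12644148e+01, -2.58180678e+01,  6.92770234e-02,
        4.82588774e-02, -8.59797728e-05]), 'tool_pos': array([ 151.47115694, -606.20028248,  291.63762927]), 'tcp_rot': array([-1.57066475e+00,  1.14444187e-03, -1.32598488e+00]), 'force': array([-0.9417668 ,  0.6785102 , -0.44979439]), 'torque': array([ 0.00283835, -0.00123831,  0.05418035]), 'opening': 94.63465082095375}
scene {'fx': 603.2642176946582, 'fy': 603.2642176946582, 'cx': 317.0135214471224, 'cy': 238.92891424379488, 'eye': array([1338.58826737,  154.88206647,  740.72173263]), 'rotation': array([-2.22870566, -0.00792507,  1.78843246])}
top {'fx': 453.7792106679064, 'fy': 453.7792106679064, 'cx': 319.78572697692243, 'cy': 245.71354137165588, 'eye': array([ 483.62302787,  -19.27323788, 1084.32636075]), 'rotation': array([-3.09150908,  0.00614765, -1.58818104])}
```

View pics/top0.png

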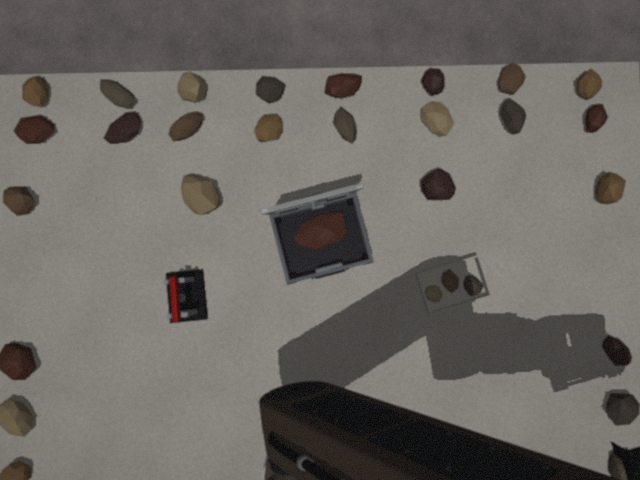

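View pics/scene0.png

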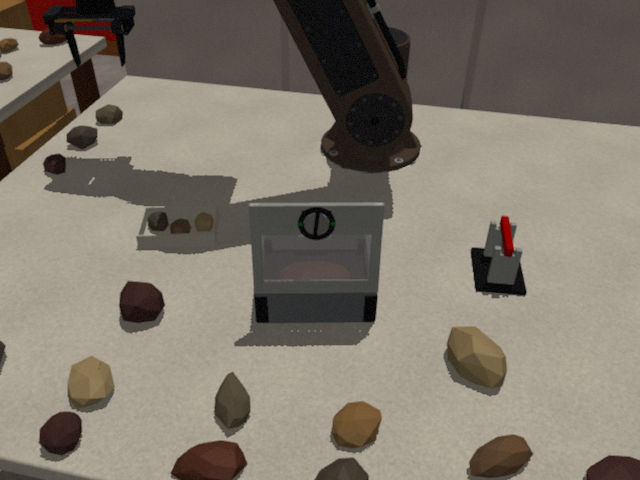

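The top view shows the case around (320,235), with the lid upright along (265,211)–(362,187). The key's red bar runs (173,277)–(177,322), with its stand on the left, and the tray is on the right near (453,283). The scene view shows the slot in its open direction.

```bash
cat > h.py <<'E'
import numpy as np, cv2
from scipy.spatial.transform import Rotation as R
from station import monitor, eyes, ticket, manip
def cal(n):
    c=eyes.get_calibration(n); return c,R.from_euler('xyz',c['rotation']).as_matrix()
def rays(c,M,uv):
    uv=np.atleast_2d(np.asarray(uv,float)); return np.c_[(uv[:,0]-c['cx'])/c['fx'],(uv[:,1]-c['cy'])/c['fy'],np.ones(len(uv))]@M.T
def onz(c,M,uv,z):
    r=rays(c,M,uv); return c['eye']+r*((z-c['eye'][2])/r[:,2])[:,None]
def cloud(c,M,d):
    v,u=np.mgrid[:480,:640]; r=rays(c,M,np.c_[u.ravel(),v.ravel()]); return (c['eye']+r*d.reshape(-1,1)).reshape(480,640,3)
def red(p):
    h=cv2.cvtColor(p,cv2.COLOR_BGR2HSV); return ((h[...,0]<8)|(h[...,0]>172))&(h[...,1]>190)&(h[...,2]>110)
def pose():
    o=monitor.get_obs(); return np.array(o['tool_pos']),R.from_euler('xyz',o['tcp_rot']).as_matrix(),o
def go(p,rotm):
    "turn (deg) and shift (cm) in tool axes to get TCP at p with rotm"
    t,M,o=pose(); print('t',round(o['time_s'],2),'turn',np.round(np.degrees(R.from_matrix(M.T@rotm).as_rotvec()),2),'shift cm',np.round(M.T@(np.array(p)-t)/10,2))
def down(yaw): return R.from_euler('xyz',[-np.pi/2,0,yaw]).as_matrix()
E
python3 - <<'E'
from h import *
p=cv2.imread('pics/top0.png');d=np.load('pics/top0.npy');c,M=cal('top');P=cloud(c,M,d)
print('table z',np.median(P[300:380,220:260,2]))
m=red(p); m[:,230:]=0
q=P[m]; print('red n',m.sum(),np.percentile(q[:,2],[5,50,95]))
v,u=np.nonzero(m); b=cv2.minAreaRect(onz(c,M,np.c_[u,v],95)[:,:2].astype(np.float32)); print('bar rect z95',b)
box=np.zeros(m.shape,bool);box[170:300,250:385]=1
z=P[...,2]
r=box&(z>66)&(z<84)&(d>0); q=P[r]; rect=cv2.minAreaRect(q[:,:2].astype(np.float32));print('rim',r.sum(),rect,np.median(q[:,2]));print(cv2.boxPoints(rect))
r=box&(z>200)&(d>0); q=P[r]; print('lid top',r.sum(),cv2.minAreaRect(q[:,:2].astype(np.float32)),np.percentile(q[:,2],[5,50,95]))
# lid front/back face plane from scene
d=np.load('pics/scene0.npy');c2,M2=cal('scene');P2=cloud(c2,M2,d)
q=np.r_[P2[210:285,254:260].reshape(-1,3),P2[210:285,372:378].reshape(-1,3)]
ct=np.median(q,0);U,S,V=np.linalg.svd(q-q.mean(0));print('lid plane',ct,'n',V[2],S, 'zrange',q[:,2].min(),q[:,2].max())
for a in [(251,205),(383,205),(317,223),(256,292),(377,292)]: print(a,P2[a[1]+2,a[0]])
p2=cv2.imread('pics/scene0.png');m=red(p2);m[:,:450]=0;print('scene red',m.sum(),np.percentile(P2[m],[3,50,97],axis=0))
E
```

```text
table z 0.22576755514739943
red n 139 [92.00127763 95.00055497 97.97812952]
bar rect z95 ((423.03802490234375, 306.2107849121094), (91.576904296875, 8.184115409851074), 3.327690601348877)
rim 1324 ((552.5276489257812, -16.005332946777344), (160.10987854003906, 200.1931915283203), 13.667810440063477) 75.0303395030067
[[ 451.08768    62.340366]
 [ 498.39175  -132.18376 ]
 [ 653.96765   -94.35103 ]
 [ 606.6636    100.173096]]
lid top 702 ((613.10107421875, -1.0136260986328125), (27.249027252197266, 199.35562133789062), 10.689486503601074) [207.68351197 234.29945872 237.08644629]
lid plane [640.1616546   80.08008195 163.87934248] n [-0.68806971 -0.16182879  0.70736943] [2718.20013949 2534.36733057  961.79226972] zrange 92.19540843885181 740.7217326258962
(251, 205) [643.90194776 -94.2421752  233.69018689]
(383, 205) [598.76248742  95.40054821 233.07268411]
(317, 223) [ 6.16741671e+02 -3.53380443e-01  1.96931250e+02]
(256, 292) [651.68487317 -93.56831712  66.5809013 ]
(377, 292) [606.32275103  99.10560595  65.64918394]
scene red 202 [[381.12966203 298.939828    93.77121841]
 [427.05297278 305.45463289  96.08723364]
 [470.86920065 311.61664089  98.0842504 ]]
```

carry_out([
  [[0, 0, 0], [-2, -4, 2], 0],
  [[0, 0, 0], [-4, -8, 4.5], 0],
  [[0, 0, 0], [-7, -8.5, 8.3], 0],
  [[0, 0, 0], [-10, -8.5, 12], 0],
  [[0, 0, 0], [-13, -8.5, 16], 0],
], newtons=50)

```text
time_s: 0.6
tool_pos: [275.7, -439.9, 377.4]
tcp_rot: [-1.571, -0.0, -1.327]
force: [1.8, -1.2, -0.2]
opening: 60.5
```

carry_out([
  [[0, 0, 0], [-3, 0, 3.8], 0],
  [[0, 0, 0], [-6, 0, 7.6], 0],
  [[0, 0, 0], [-9, 0, 11.4], 0],
  [[0, 0, 0], [-12, 0, 15.2], 0],
  [[0, 0, 0], [-15, 0, 19], 0],
])

```text
time_s: 1.1
tool_pos: [424.0, -248.1, 377.2]
tcp_rot: [-1.571, -0.0, -1.326]
force: [0.5, -0.5, 0.1]
opening: 20.3
```

carry_out([
  [[0, 0, 0], [-3, 0, 3.8], 0],
  [[0, 0, 0], [-6, 0, 7.6], 0],
  [[0, 0, 0], [-9, 0, 11.4], 0],
  [[0, 0, 0], [-12, 0, 15.2], 0],
  [[0, 0, 0], [-15, 0, 19], 0],
])

```text
time_s: 1.6
tool_pos: [572.0, -56.4, 377.1]
tcp_rot: [-1.571, -0.0, -1.326]
force: [0.3, -0.8, 0.5]
opening: 0.3
```

```bash
cat >> h.py <<'E'
CY=np.radians(13.67); H=np.array([630.3,2.9,75.]); CR=R.from_euler('z',CY).as_matrix()
def case(v): return H+CR@np.array(v,float)
E
python3 - <<'E'
from h import *
t,M,o=pose();print(t,CR.T@(t-H),o['force'],o['opening'],o['joint_positions'])
go(case([45,55,112+77.6+80]),down(CY-np.pi/2))
E
```

```text
[572.04257524 -56.38461419 377.07675964] [-70.61786439 -43.83731571 302.07675964] [ 0.31613934 -0.76069125  0.51846153] 0.27805708057189776 [-2.13094558e-01  3.44183490e-01  1.56673683e+00 -1.66883972e-04
  1.23093762e+00  1.11281714e+00]
t 1.6 turn [0.02 0.36 0.  ] shift cm [-9.81  3.24 11.63]
```

carry_out([
  [[0, 0, 0], [-3.2, 0, 3.8], 0],
  [[0, 0, 0], [-6.4, 0, 7.6], 0],
  [[0, 0, 0], [-9.8, 0, 11.7], 0],
  [[0, 0, 0], [-9.8, 4.5, 11.7], 0],
  [[0, 0, 0], [-9.8, 9, 11.7], 0],
])

```text
time_s: 2.1
tool_pos: [661.5, 66.9, 286.0]
tcp_rot: [-1.569, -0.0, -1.324]
force: [1.1, -0.9, -0.8]
opening: 0.6
```

carry_out([
  [[0, 0, 0], [0, 2, -1], 0],
  [[0, 0, 0], [0, 2, -2], 0],
  [[0, 0, 0], [0, 2, -3], 0],
  [[0, 0, 0], [0, 2, -4], 0],
  [[0, 0, 0], [0, 2, -5], 0],
])

```text
time_s: 2.6
tool_pos: [612.3, 52.7, 268.9]
tcp_rot: [-1.567, -0.001, -1.326]
force: [4.1, 0.2, -2.1]
opening: 0.4
```

```bash
python3 - <<'E'
from h import *
t,M,o=pose();l=CR.T@(t-H);print('local tip',l-[0,0,77.6],o['force'])
# tip centre path: finger half depth 10 in x; contact corner at tip (-10,0); r~110
for th in np.radians([85,75,65,55,45,35,25,15,8,3,0]):
    r=112; s=r*np.array([-np.cos(th),np.sin(th)])+10*np.array([np.sin(th),np.cos(th)])
    print(int(round(np.degrees(th))),'tip corner',s.round(1),'-> tipcentre x',(s[0]+10).round(1))
E
```

```text
local tip [ -5.69139932  52.68033504 116.33684432] [ 4.0531615   0.22697534 -2.07435266]
85 tip corner [  0.2 112.4] -> tipcentre x 10.2
75 tip corner [-19.3 110.8] -> tipcentre x -9.3
65 tip corner [-38.3 105.7] -> tipcentre x -28.3
55 tip corner [-56.   97.5] -> tipcentre x -46.0
45 tip corner [-72.1  86.3] -> tipcentre x -62.1
35 tip corner [-86.   72.4] -> tipcentre x -76.0
25 tip corner [-97.3  56.4] -> tipcentre x -87.3
15 tip corner [-105.6   38.6] -> tipcentre x -95.6
8 tip corner [-109.5   25.5] -> tipcentre x -99.5
3 tip corner [-111.3   15.8] -> tipcentre x -101.3
0 tip corner [-112.   10.] -> tipcentre x -102.0
```

carry_out([
  [[0, 0, 0], [0, 0.7, -1.3], 0],
  [[0, 0, 0], [0, 1.2, -2.6], 0],
  [[0, 0, 0], [0, 1.9, -4.0], 0],
  [[0, 0, 0], [0, 2.7, -5.1], 0],
  [[0, 0, 0], [0, 3.5, -6.0], 0],
])

```text
time_s: 3.1
tool_pos: [553.6, 38.1, 233.3]
tcp_rot: [-1.569, -0.001, -1.326]
force: [0.2, -0.2, 2.0]
opening: 0.6
```

carry_out([
  [[0, 0, 0], [0, 0.85, -0.8], 0],
  [[0, 0, 0], [0, 1.75, -1.5], 0],
  [[0, 0, 0], [0, 2.65, -2.1], 0],
  [[0, 0, 0], [0, 3.65, -2.65], 0],
  [[0, 0, 0], [0, 4.6, -3.05], 0],
])

```text
time_s: 3.6
tool_pos: [524.3, 30.9, 185.3]
tcp_rot: [-1.571, -0.0, -1.326]
force: [0.2, 0.7, -0.4]
opening: 0.7
```

carry_out([
  [[0, 0, 0], [0, 0.95, -0.25], 0],
  [[0, 0, 0], [0, 1.7, -0.45], 0],
  [[0, 0, 0], [0, 2.15, -0.55], 0],
  [[0, 0, 0], [0, 2.45, -0.55], 0],
  [[0, 0, 0], [0, 2.45, -0.55], 0],
])

```text
time_s: 4.1
tool_pos: [519.0, 29.7, 162.7]
tcp_rot: [-1.571, -0.0, -1.326]
force: [-6.8, -0.8, 16.4]
opening: 0.7
```

```bash
python3 - <<'E'
from h import *
t,M,o=pose();l=CR.T@(t-H);print('local tip',l-[0,0,77.6],o['force'])
E
```

```text
local tip [-101.7959895    52.36071176   10.1341895 ] [-6.78214915 -0.81416342 16.36888801]
```

carry_out([
  [[0, 0, 0], [0, -4.5, 0], 0.5],
  [[0, -8, 0], [-2, -8.5, 0], 2],
  [[0, -16, 0], [-6, -11, -0.6], 5],
  [[0, -24, 0], [-10.5, -12.7, -1.1], 5],
  [[0, -32, 0], [-15.4, -12.7, -1.5], 5],
])

```text
time_s: 4.6
tool_pos: [467.4, 176.7, 291.1]
tcp_rot: [-1.567, -0.003, -0.763]
force: [1.3, 0.7, 0.6]
opening: 31.4
```

```bash
python3 - <<'E'
from h import *
# measured pose, target; give turns around y explicitly
go([423,306,290],down(np.radians(93.3)));print(pose()[2]['force'])
E
```

```text
t 4.6 turn [ 7.0000e-02 -1.3702e+02  3.2000e-01] shift cm [-12.14   0.1    6.28]
[1.32796223 0.68610661 0.59847117]
```

carry_out([
  [[0, -8.5, 0], [-4, 0, 2.1], 5],
  [[0, -17, 0], [-8, 0, 4.2], 5],
  [[0, -25.5, 0], [-12.1, 0, 6.3], 5],
  [[0, -34, 0], [-12.1, 0, 6.3], 5],
  [[0, -42.5, 0], [-12.1, 0, 6.3], 5],
])

```text
time_s: 5.1
tool_pos: [423.3, 306.3, 288.6]
tcp_rot: [-1.571, -0.0, -0.017]
force: [0.1, -0.6, 0.0]
opening: 49.9
```

carry_out([
  [[0, -8.5, 0], [0, 0, 0], 5],
  [[0, -17, 0], [0, 0, 0], 5],
  [[0, -25.5, 0], [0, 0, 0], 5],
  [[0, -34, 0], [0, 0, 0], 5],
  [[0, -42.5, 0], [0, 0, 0], 5],
])

```text
time_s: 5.6
tool_pos: [424.1, 304.9, 288.6]
tcp_rot: [-1.571, 0.0, 0.722]
force: [0.8, 1.0, 0.5]
opening: 50.0
```

carry_out([
  [[0, -8.5, 0], [0, 0, 0], 5],
  [[0, -17, 0], [0, 0, 0], 5],
  [[0, -25.5, 0], [0, 0, 0], 5],
  [[0, -34, 0], [0, 0, 0], 5],
  [[0, -42.5, 0], [0, 0, 0], 5],
])

```text
time_s: 6.1
tool_pos: [424.1, 304.9, 288.6]
tcp_rot: [-1.571, 0.0, 1.464]
force: [0.7, 0.4, -0.6]
opening: 50.4
```

carry_out([
  [[0, -8.5, 0], [0, 0, 0], 5],
  [[0, -9.5, 0], [0, 0, 0], 5],
  [[0, -9.5, 0], [0, 0, 0], 5],
])

```text
time_s: 6.4
tool_pos: [424.1, 304.9, 288.7]
tcp_rot: [-1.571, 0.0, 1.62]
force: [0.1, -0.5, 0.3]
opening: 50.0
```

```bash
python3 - <<'E'
from h import *
c,M=cal('wrist');p,d=eyes.snapshot('wrist');cv2.imwrite('pics/w1.png',p)
t,Mt,o=pose();print(o['tool_pos'],o['tcp_rot'],o['opening'],c['eye'])
P=cloud(c,M,d);m=red(p)&(d>0);print(m.sum())
q=P[m];print(np.percentile(q,[2,50,98],axis=0))
v,u=np.nonzero(m);top=m&(abs(P[...,2]-95)<4);q=P[top];r=cv2.minAreaRect(q[:,:2].astype(np.float32));print('bar',r,np.median(q[:,2]))
np.save('pics/w1.npy',P)
E
```

```text
[424.10640885 304.90152937 288.67290443] [-1.57086886e+00  3.88900816e-05  1.61990728e+00] 49.94404594830804 [345.98777136 300.76573174 380.72994112]
1070
[[372.17237021 296.42802103  91.37721841]
 [414.50113455 304.02542598  94.2235052 ]
 [450.49442008 311.30392498  95.81598415]]
bar ((412.0235595703125, 304.262939453125), (80.75999450683594, 13.414325714111328), 3.980168581008911) 94.23789071261433
```

View pics/w1.png

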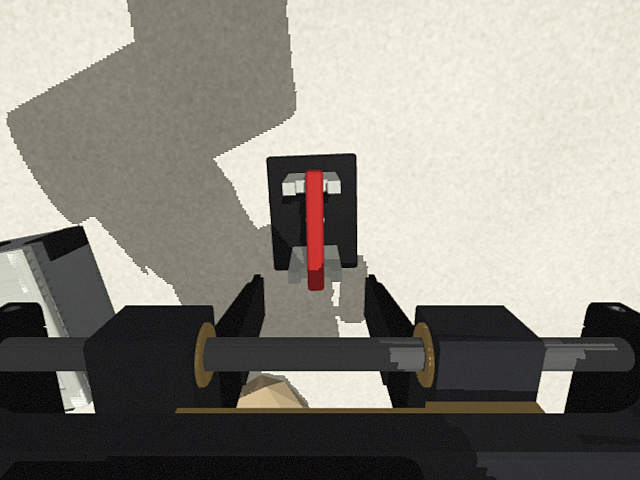

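Bar seen at (315,172)–(316,290), its far part shaded and so missing from the mask. I'll loosen the mask on the same picture.

```bash
python3 - <<'E'
from h import *
p=cv2.imread('pics/w1.png');P=np.load('pics/w1.npy')
h=cv2.cvtColor(p,cv2.COLOR_BGR2HSV);m=((h[...,0]<8)|(h[...,0]>172))&(h[...,1]>170)&(h[...,2]>50);m[:150]=0;m[300:]=0;m[:,:290]=0;m[:,345:]=0
q=P[m&(P[...,2]>88)&(P[...,2]<99)];r=cv2.minAreaRect(q[:,:2].astype(np.float32));print(len(q),r,np.median(q[:,2]))
k=P[150:300,260:370].reshape(-1,3);k=k[(k[:,2]>3)&(k[:,2]<16)];print('base',cv2.minAreaRect(k[:,:2].astype(np.float32)),len(k))
y=np.radians(r[2]+90);go([r[0][0],r[0][1],144],down(y))
E
```

```text
1967 ((420.8374938964844, 304.73663330078125), (99.26368713378906, 13.584601402282715), 3.1267077922821045) 94.29397322056695
base ((422.9150695800781, 303.9089660644531), (119.67134857177734, 90.2849349975586), 5.0705461502075195) 6768
t 6.45 turn [ 0.   -0.31 -0.  ] shift cm [ 0.   14.47  0.33]
```

carry_out([
  [[0, -0.6, 0], [0, 4.5, 0.3], 5],
  [[0, -0.6, 0], [0, 9, 0.3], 5],
  [[0, -0.6, 0], [0, 12.5, 0.3], 5],
  [[0, -0.6, 0], [0, 14.4, 0.3], 5],
  [[0, -0.6, 0], [0, 14.4, 0.3], 5],
], newtons=55)

```text
time_s: 6.95
tool_pos: [420.4, 304.3, 142.5]
tcp_rot: [-1.567, 0.002, 1.631]
force: [0.6, -0.2, 0.1]
opening: 50.1
```

carry_out([
  [[0, 0, 0], [0, 0, 0], 3],
  [[0, 0, 0], [0, 0, 0], 0.8],
  [[0, 0, 0], [0, 0, 0], 0.8],
  [[0, 0, 0], [0, 0, 0], 0.8],
  [[0, 0, 0], [0, 0, 0], 0.8],
])

```text
time_s: 7.45
tool_pos: [421.2, 304.8, 145.3]
tcp_rot: [-1.572, -0.0, 1.634]
force: [-0.2, -0.3, -0.3]
opening: 15.2
```

```bash
python3 - <<'E'
from h import *
o=monitor.get_obs();print(o['tool_pos'],o['tcp_rot'],o['opening'],o['force'])
E
```

```text
[421.19061665 304.75522948 145.25199184] [-1.57171663e+00 -3.44006566e-04  1.63391371e+00] 15.242679870989242 [-0.22114379 -0.31083135 -0.25095009]
```

carry_out([
  [[0, 0, 0], [0, 0, 0], 0.8],
  [[0, 0, 0], [0, -3, 0], 0.8],
  [[0, 0, 0], [0, -7, 0], 0.8],
  [[0, 0, 0], [0, -11, 0], 0.8],
  [[0, 0, 0], [0, -13, 0], 0.8],
])

```text
time_s: 7.95
tool_pos: [421.3, 304.9, 277.7]
tcp_rot: [-1.574, -0.001, 1.634]
force: [0.1, 0.4, -1.9]
opening: 13.9
```

carry_out([
  [[0, -2.5, 0], [-3.5, -0.5, -0.7], 0.8],
  [[0, -5, 0], [-8, -0.5, -1.5], 0.8],
  [[0, -7.5, 0], [-12.5, -0.5, -2.3], 0.8],
  [[0, -10, 0], [-17, -0.5, -3.1], 0.8],
  [[0, -10, 0], [-20, -0.5, -3.7], 0.8],
])

```text
time_s: 8.45
tool_pos: [470.8, 105.1, 279.7]
tcp_rot: [-1.571, 0.0, 1.809]
force: [0.7, -0.3, -1.0]
opening: 14.1
```

```bash
python3 - <<'E'
from h import *
o=monitor.get_obs();print(o['tool_pos'],o['tcp_rot'],o['opening'],o['force'])
for n in ('top','wrist','scene'):
    c,M=cal(n);p,d=eyes.snapshot(n);cv2.imwrite(f'pics/{n}2.png',p);np.save(f'pics/{n}2.npy',cloud(c,M,d))
a=cv2.resize(cv2.imread('pics/top2.png')[170:300,250:390],None,fx=4,fy=4)
b=cv2.imread('pics/scene2.png')[120:360,200:520]
w=cv2.resize(cv2.imread('pics/wrist2.png'),(400,300))
C=np.zeros((600,800,3),np.uint8);C[:520,:400]=a[:,:400] if a.shape[1]>400 else a;C[:240,400:720]=b;C[300:,400:]=w
cv2.imwrite('pics/c2.png',C)
E
```

```text
[470.77378312 105.05947728 279.71987636] [-1.57064202e+00  2.92192861e-04  1.80903227e+00] 14.117177407535516 [ 0.69150648 -0.33277643 -1.03760605]
```

View pics/c2.png

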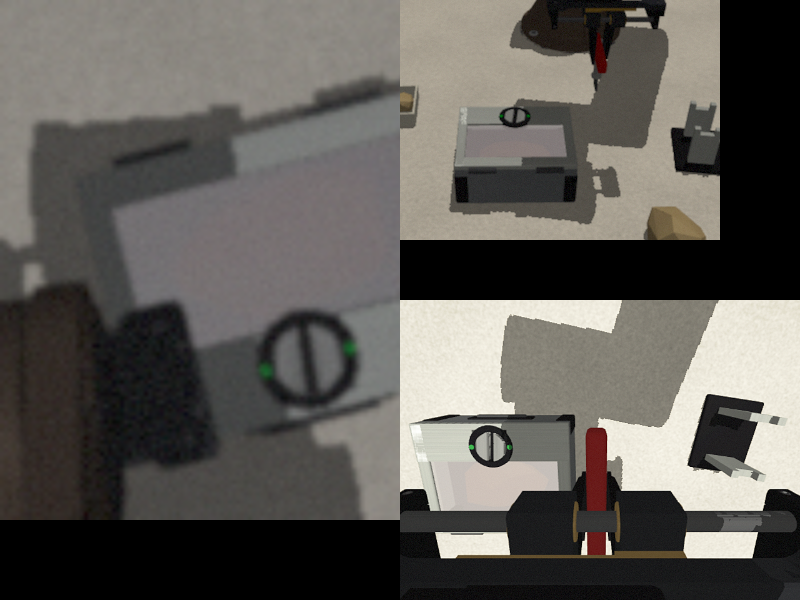

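Lid shut; the ring is at about (308,357) in the enlarged top crop and (491,446) in the wrist panel, slot open, key held. Next I'll locate the green dots in both full-size pictures.

```bash
cat >> h.py <<'E'
def dots(n,p):
    c,M=cal(n);h=cv2.cvtColor(p,cv2.COLOR_BGR2HSV);m=((h[...,0]>45)&(h[...,0]<85)&(h[...,1]>110)&(h[...,2]>50)).astype(np.uint8)
    k,_,s,ce=cv2.connectedComponentsWithStats(m);i=np.argsort(-s[1:,4])[:2]+1
    q=onz(c,M,ce[i],86);q=q[np.argsort(q[:,1])];e=q[1]-q[0];print(n,s[i,4],q.round(1).tolist(),'mid',q.mean(0).round(2),'len',np.linalg.norm(e).round(1),'case yaw',np.degrees(np.arctan2(-e[0],e[1])).round(2));return q.mean(0)
E
python3 - <<'E'
from h import *
for n in('top','wrist','scene'):
    p=cv2.imread(f'pics/{n}2.png');dots(n,p)
    P=np.load(f'pics/{n}2.npy')
    q=P.reshape(-1,3);l=(q-H)@CR;k=(abs(l[:,2]-10)<3)&(l[:,0]<10)&(l[:,0]>-170)&(abs(l[:,1])<105)
    print(n,'lid z',np.percentile(q[k,2],[10,50,90]).round(1),'local x',np.percentile(l[k,0],[1,99]).round(1),'y',np.percentile(l[k,1],[1,99]).round(1))
    a=l[k&(l[:,0]<-150)];b=l[k&(l[:,0]>-30)];print('front/back z',np.median(a[:,2]),np.median(b[:,2]))
# key in hand: red bar in wrist
p=cv2.imread('pics/wrist2.png');P=np.load('pics/wrist2.npy');h=cv2.cvtColor(p,cv2.COLOR_BGR2HSV)
m=((h[...,0]<8)|(h[...,0]>172))&(h[...,1]>170)&(h[...,2]>50);m[:,:250]=0;m[:,400:]=0;m[310:]=0
v,u=np.nonzero(m);print('bar px',u.min(),u.max(),v.min(),v.max())
t,M,o=pose();q=(P[m]-t)@M;print('bar in tool',np.percentile(q,[1,50,99],axis=0).round(1))
# centreline per row for direction
q=q[abs(q[:,1]-np.median(q[:,1]))<4];print('slope x/z deg',np.degrees(np.polyfit(q[:,2],q[:,0],1)[0]))
E
```

```text
top [10 10] [[509.3, -51.0, 86.0], [497.6, -5.1, 86.0]] mid [503.48 -28.03  86.  ] len 47.4 case yaw 14.32
top lid z [82.6 84.4 86.8] local x [-158.9   -0.9] y [-98.3  97. ]
front/back z 10.075433291533386 9.738981807576238
wrist [62 61] [[505.7, -50.3, 86.0], [494.7, -3.3, 86.0]] mid [500.21 -26.81  86.  ] len 48.3 case yaw 13.23
wrist lid z [82.5 84.5 85.9] local x [-163.    -6.6] y [-99.5  97.3]
front/back z 9.60575484376983 9.41442389341313
scene [9 7] [[507.4, -53.1, 86.0], [495.9, -6.6, 86.0]] mid [501.62 -29.84  86.  ] len 48.0 case yaw 13.9
scene lid z [82.6 84.7 87. ] local x [-160.7    0.8] y [-98.2  97.7]
front/back z 10.88384583599202 10.45367294527631
bar px 297 330 205 309
bar in tool [[-10.4  49.1   7.9]
 [ -3.7  50.8  30.7]
 [  2.9  62.7  49.8]]
slope x/z deg 0.0430169148456431
```

```bash
python3 - <<'E'
from h import *
eyes.snapshot('top')
t,M,o=pose();c,Mc=cal('wrist');p,d=eyes.snapshot('wrist');t2,_,o2=pose();print(t,t2,o2['qd'].round(4))
print('cam in tool',((c['eye']-t)@M).round(1),'cx',c['cx'],c['fx']);print((M.T@Mc).round(4))
s=dots('wrist',p);print('slot in tool',((s-t)@M).round(1))
h=cv2.cvtColor(p,cv2.COLOR_BGR2HSV);P=cloud(c,Mc,d)
m=((h[...,0]<8)|(h[...,0]>172))&(h[...,1]>170)&(h[...,2]>50);m[:,:250]=0;m[:,400:]=0;m[310:]=0
q=(P[m]-t)@M
for a,b in((8,20),(20,30),(30,40),(40,50)):
    k=q[(q[:,2]>a)&(q[:,2]<b)];print(a,len(k),np.percentile(k[:,0],[1,50,99]).round(1),np.median(k[:,1]).round(1))
v,u=np.nonzero(m)
for r in range(v.min(),v.max(),15): k=u[v==r];print(r,k.min(),k.max(),end='; ')
E
```

```text
[470.58077734 107.04237862 279.57614267] [470.44970542 107.69112358 279.61458018] [ 0.023  -0.0011  0.0006 -0.0006  0.0006 -0.0024]
cam in tool [ -0.  -92.1  78.2] cx 314.00436754735586 369.26233708645793
[[ 1.000e+00 -1.400e-03 -7.000e-04]
 [ 3.000e-04 -2.724e-01  9.622e-01]
 [-1.500e-03 -9.622e-01 -2.724e-01]]
wrist [62 59] [[507.3, -53.2, 86.0], [495.8, -6.1, 86.0]] mid [501.57 -29.62  86.  ] len 48.5 case yaw 13.66
slot in tool [-140.2  193.6    1.7]
8 868 [-7.  -0.2  6.7] 50.8
20 735 [-6.8 -0.1  6.5] 50.8
30 771 [-6.7 -0.1  6.4] 50.8
40 955 [-6.6 -0.1  6.3] 51.1
205 304 323; 220 298 330; 235 298 330; 250 298 329; 265 298 330; 280 298 330; 295 298 330;
```

carry_out([
  [[0, 0, 0], [-4.5, 0, 0], 0.8],
  [[0, 0, 0], [-9, 0, 0.1], 0.8],
  [[0, 0, 0], [-12.5, 0, 0.1], 0.8],
  [[0, 0, 0], [-14.1, 2, 0.2], 0.8],
  [[0, 0, 0], [-14.1, 4.5, 0.2], 0.8],
])

```text
time_s: 9.2
tool_pos: [502.7, -30.8, 234.8]
tcp_rot: [-1.573, 0.001, 1.808]
force: [-0.8, 0.8, -1.4]
opening: 13.7
```

carry_out([
  [[0, 0, 0], [0, 0, 0], 0.8],
  [[0, 0, 0], [0, 0, 0], 0.8],
  [[0, 0, 0], [0, 0, 0], 0.8],
])

```text
time_s: 9.5
tool_pos: [502.3, -29.2, 235.8]
tcp_rot: [-1.572, 0.001, 1.81]
force: [0.3, -0.3, -1.3]
opening: 13.7
```

```bash
python3 - <<'E'
from h import *
go([501.6,-29.6,209.8],down(np.radians(103.67)));t,M,o=pose();print(t,o['tcp_rot'],o['qd'].round(3),o['force'])
c,Mc=cal('wrist');p,d=eyes.snapshot('wrist');s,_=eyes.snapshot('scene')
sc=cv2.resize(s[200:290,270:370],None,fx=4,fy=4);C=np.zeros((480,800,3),np.uint8);C[:360,:400]=sc;C[:300,400:]=cv2.resize(p,(400,300));cv2.imwrite('pics/c3.png',C)
dots('wrist',p);dots('scene',s)
E
```

```text
t 9.5 turn [ 0.07  0.04 -0.03] shift cm [-0.02  2.6   0.08]
[502.28921034 -29.2128227  235.78719623] [-1.57202892e+00  6.05707231e-04  1.81005993e+00] [-0.006 -0.006  0.002 -0.002 -0.006 -0.003] [ 0.32101587 -0.30020572 -1.26732518]
wrist [76 71] [[507.3, -54.1, 86.0], [496.0, -6.8, 86.0]] mid [501.63 -30.46  86.  ] len 48.6 case yaw 13.51
scene [3 3] [[507.5, -53.5, 86.0], [495.3, -5.5, 86.0]] mid [501.4  -29.53  86.  ] len 49.5 case yaw 14.2
```

View pics/c3.png

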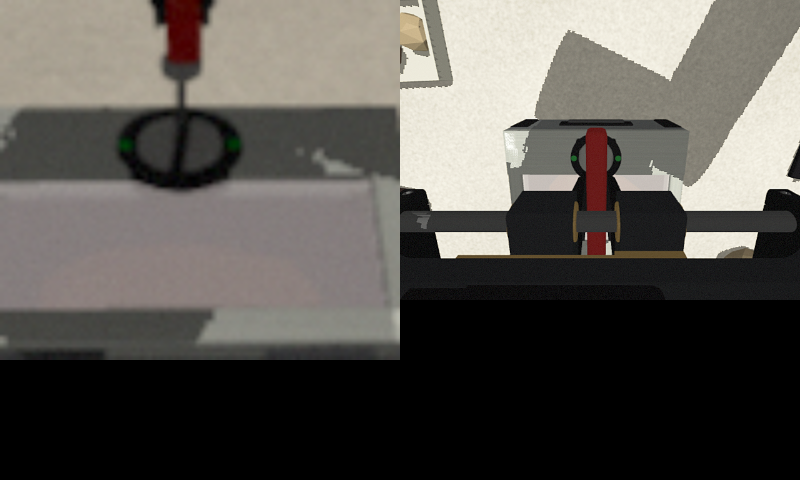

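The scene crop shows the blade (182,90) above the slot (180,150). In the wrist panel the bar is midway between the dots (574,158) and (618,158). Lowering it in.

carry_out([
  [[0, 0, 0], [-0.07, 0.5, 0.06], 0.8],
  [[0, 0, 0], [-0.07, 1, 0.06], 0.8],
  [[0, 0, 0], [-0.07, 1.4, 0.06], 0.8],
  [[0, 0, 0], [-0.07, 1.7, 0.06], 0.8],
  [[0, 0, 0], [-0.07, 1.9, 0.06], 0.8],
])

```text
time_s: 10.1
tool_pos: [501.5, -30.9, 215.3]
tcp_rot: [-1.57, -0.0, 1.808]
force: [0.1, 1.9, -1.2]
opening: 13.8
```

carry_out([
  [[0, 0, 0], [0, 0.2, 0], 0.8],
  [[0, 0, 0], [0, 0.4, 0], 0.8],
  [[0, 0, 0], [0, 0.5, 0], 0.8],
  [[0, 0, 0], [0, 0.5, 0], 0.8],
])

```text
time_s: 10.5
tool_pos: [501.4, -30.8, 210.6]
tcp_rot: [-1.571, -0.0, 1.808]
force: [0.1, 2.4, -1.9]
opening: 13.6
```

```bash
python3 - <<'E'
from h import *
t,M,o=pose();print(t,'tip z',t[2]-130.8,o['force'],o['torque'],o['opening'],o['qd'].round(3))
E
```

```text
[501.43857624 -30.77777065 210.59565533] tip z 79.7956553339038 [ 0.14185597  2.37954467 -1.86772546] [ 0.72056421 -0.04313345  0.02349642] 13.587546853254448 [-0.003 -0.002 -0.001 -0.001  0.003  0.001]
```

carry_out([
  [[0, 6, 0], [0.05, 0, 0], 0.8],
  [[0, 12, 0], [0.05, 0, 0], 0.8],
  [[0, 18, 0], [0.05, 0, 0], 0.8],
  [[0, 24, 0], [0.05, 0, 0], 0.8],
  [[0, 30, 0], [0.05, 0, 0], 0.8],
], newtons=60)

```text
time_s: 11.0
tool_pos: [501.5, -30.0, 210.8]
tcp_rot: [-1.571, -0.001, 1.281]
force: [0.6, 6.5, -1.7]
opening: 13.9
```

carry_out([
  [[0, 6, 0], [0, 0, 0], 0.8],
  [[0, 12, 0], [0, 0, 0], 0.8],
  [[0, 18, 0], [0, 0, 0], 0.8],
  [[0, 24, 0], [0, 0, 0], 0.8],
  [[0, 30, 0], [0, 0, 0], 0.8],
])

```text
time_s: 11.5
tool_pos: [501.8, -29.7, 210.8]
tcp_rot: [-1.571, -0.002, 0.757]
force: [3.4, 8.7, -2.0]
opening: 13.9
```

```bash
python3 - <<'E'
from h import *
t,M,o=pose();print(t,o['tcp_rot'],o['force'],o['torque'],o['opening'],o['joint_positions'].round(2))
E
```

```text
[501.79256165 -29.73510917 210.83775879] [-1.57093999 -0.00163998  0.75688187] [ 3.35267304  8.72807557 -1.96949916] [ 2.10848404 -0.81769258  0.15422026] 13.91113551663336 [-0.19  0.43  1.95  0.    0.77 -0.95]
```

carry_out([
  [[0, 6, 0], [0.08, 0, 0.04], 0.8],
  [[0, 12, 0], [0.08, 0, 0.04], 0.8],
  [[0, 18, 0], [0.08, 0, 0.04], 0.8],
  [[0, 24, 0], [0.08, 0, 0.04], 0.8],
  [[0, 30, 0], [0.08, 0, 0.04], 0.8],
])

```text
time_s: 12.0
tool_pos: [502.3, -29.2, 210.9]
tcp_rot: [-1.571, -0.002, 0.233]
force: [3.0, 6.9, -3.1]
opening: 14.1
```

carry_out([
  [[0, 2, 0], [0, 0, 0], 0.8],
  [[0, 4, 0], [0, 0, 0], 0.8],
  [[0, 4, 0], [0, 0, 0], 0.8],
])

```text
time_s: 12.3
tool_pos: [502.3, -29.2, 210.9]
tcp_rot: [-1.571, -0.002, 0.167]
force: [3.0, 5.8, -2.8]
opening: 14.0
```

```bash
python3 - <<'E'
from h import *
t,M,o=pose();print(t,np.degrees(o['tcp_rot']),o['force'],o['torque'],o['opening'])
s,_=eyes.snapshot('scene');w,_=eyes.snapshot('wrist')
C=np.zeros((480,800,3),np.uint8);C[:360,:400]=cv2.resize(s[200:290,270:370],None,fx=4,fy=4);C[:300,400:]=cv2.resize(w,(400,300));cv2.imwrite('pics/c4.png',C)
E
```

```text
[502.34825716 -29.1964525  210.88254944] [-89.99297527  -0.11463764   9.5474628 ] [ 2.98240105  5.79572062 -2.78935612] [ 1.35957152 -0.90513411  0.10516466] 13.98254347485881
```

carry_out([
  [[0, 2, 0], [0, 0, 0], 0.8],
  [[0, 4, 0], [0, 0, 0], 0.8],
  [[0, 4, 0], [0, 0, 0], 0.8],
])

```text
time_s: 12.7
tool_pos: [502.4, -29.2, 210.9]
tcp_rot: [-1.571, -0.002, 0.097]
force: [4.0, 6.0, -2.6]
opening: 13.7
```

```bash
python3 - <<'E'
from h import *
t,M,o=pose();print(t,np.degrees(o['tcp_rot']),o['force'],o['torque'],o['opening'])
E
```

```text
[502.38941303 -29.19348706 210.87869939] [-89.98745079  -0.12073897   5.54998704] [ 4.04966688  5.96047447 -2.58247596] [ 1.4010439  -1.01258839  0.10423266] 13.667150863730638
```

carry_out([
  [[0, 2, 0], [0, 0, 0], 0.8],
  [[0, 4, 0], [0, 0, 0], 0.8],
  [[0, 4, 0], [0, 0, 0], 0.8],
])

```text
time_s: 13.0
tool_pos: [502.4, -29.2, 210.9]
tcp_rot: [-1.571, -0.002, 0.027]
force: [2.6, 6.6, -3.7]
opening: 13.8
```

```bash
python3 - <<'E'
from h import *
t,M,o=pose();print(t,np.degrees(o['tcp_rot']),o['force'],o['torque'],o['opening'])
E
```

```text
[502.44336132 -29.18762019 210.88461761] [-89.98447541  -0.12740201   1.57529695] [ 2.59762215  6.6066806  -3.69166814] [ 1.4964053  -1.04842938  0.28037232] 13.75968426265269
```

carry_out([
  [[0, 2, 0], [0, 0, 0], 0.8],
  [[0, 3, 0], [0, 0, 0], 0.8],
  [[0, 3, 0], [0, 0, 0], 0.8],
])

```text
time_s: 13.3
tool_pos: [502.4, -29.2, 210.9]
tcp_rot: [-1.571, -0.002, -0.023]
force: [4.2, 5.3, -3.6]
opening: 13.3
```

```bash
python3 - <<'E'
from h import *
t,M,o=pose();print(t,np.degrees(o['tcp_rot']),o['force'],o['torque'],o['opening'])
E
```

```text
[502.41678684 -29.22070281 210.87610232] [-89.99678773  -0.12329529  -1.34201285] [ 4.17778756  5.26263972 -3.6037566 ] [ 1.39806624 -1.052665    0.72496753] 13.336755535376854
```

carry_out([
  [[0, -5, 0], [0, 0, 0], 0.8],
  [[0, -10, 0], [0.02, 0, 0], 0.8],
  [[0, -14, 0], [0.03, 0, 0], 0.8],
  [[0, -14, 0], [0.03, 0, 0], 0.8],
])

```text
time_s: 13.7
tool_pos: [502.1, -29.7, 210.8]
tcp_rot: [-1.571, -0.0, 0.222]
force: [-0.9, 0.6, -2.0]
opening: 13.8
```

```bash
python3 - <<'E'
from h import *
t,M,o=pose();print(t,np.degrees(o['tcp_rot']),o['force'],o['torque'],o['opening'])
E
```

```text
[502.08894405 -29.7217325  210.79557957] [-9.00284897e+01 -1.25403376e-02  1.26913370e+01] [-0.87638177  0.61748178 -1.96307325] [ 0.01700459 -0.10488228 -0.00265753] 13.794756911425704
```

Blade is free (no torque). Lift it out and look.

carry_out([
  [[0, 0, 0], [0, -0.7, 0], 0.8],
  [[0, 0, 0], [0, -1.5, 0], 0.8],
  [[0, 0, 0], [0, -3, 0], 0.8],
  [[0, 0, 0], [0, -6, 0], 0.8],
  [[0, 0, 0], [0, -7, 0], 0.8],
])

```text
time_s: 14.2
tool_pos: [502.6, -29.7, 283.5]
tcp_rot: [-1.573, -0.004, 0.219]
force: [0.9, 0.4, -1.7]
opening: 13.8
```

carry_out([
  [[0, -8, 0], [2.5, 0, -0.3], 0.8],
  [[0, -16, 0], [6, 0, -0.6], 0.8],
  [[0, -24, 0], [10, 0, -1], 0.8],
  [[0, -32, 0], [13, 0, -1.3], 0.8],
  [[0, -40, 0], [15, 0, -1.5], 0.8],
])

```text
time_s: 14.7
tool_pos: [653.3, -11.1, 280.1]
tcp_rot: [-1.571, 0.0, 0.924]
force: [-0.3, -0.7, -1.4]
opening: 13.8
```

```bash
python3 - <<'E'
from h import *
t,M,o=pose();print(t,np.degrees(o['tcp_rot']),o['opening'],o['joint_positions'].round(2))
s,_=eyes.snapshot('scene');w,_=eyes.snapshot('wrist');tp,_=eyes.snapshot('top')
C=np.zeros((600,800,3),np.uint8);C[:360,:400]=cv2.resize(s[200:290,270:370],None,fx=4,fy=4);C[:300,400:]=cv2.resize(w,(400,300));C[300:,400:]=cv2.resize(tp[195:295,290:390],(400,300));C[360:,:400]=cv2.resize(s[120:360,150:550],(400,240));cv2.imwrite('pics/c5.png',C)
go([421.2,304.8,285],down(1.634))
E
```

```text
[653.30657935 -11.13410011 280.13335604] [-9.00105509e+01  7.25653249e-04  5.29261702e+01] 13.830528300927382 [-0.12  0.54  1.5  -0.    1.1  -1.04]
t 14.85 turn [-5.000e-02 -4.107e+01 -2.000e-02] shift cm [11.06 -0.5  37.54]
```

View pics/c5.png

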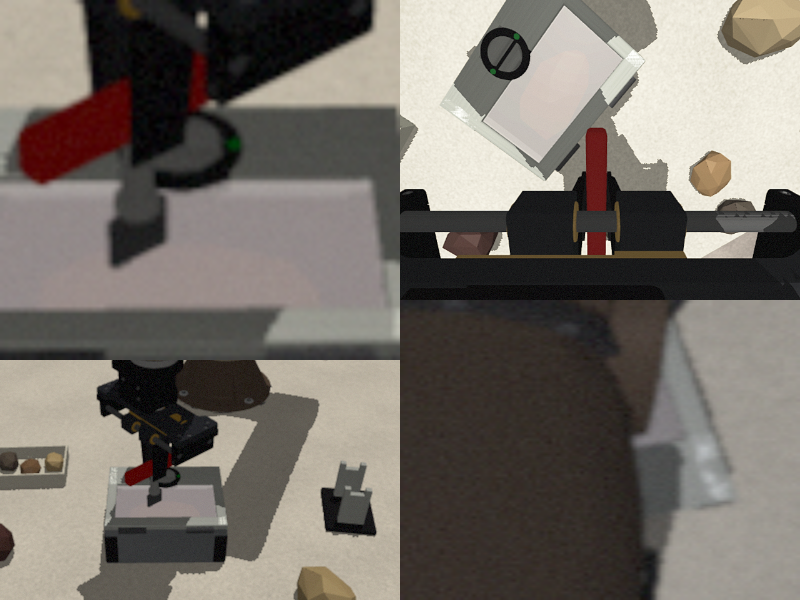

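The wrist panel shows the slot in line with the green dots (516,37) and (492,72). The arm went forward over the case, not left, but well clear above it. Now to the stand.

carry_out([
  [[0, -8.2, 0], [1.3, -0.5, 4.4], 0.8],
  [[0, -16.4, 0], [2.6, -0.5, 8.9], 0.8],
  [[0, -24.6, 0], [3.9, -0.5, 13.4], 0.8],
  [[0, -32.8, 0], [5.2, -0.5, 17.9], 0.8],
  [[0, -41.1, 0], [6.5, -0.5, 22.3], 0.8],
])

```text
time_s: 15.35
tool_pos: [511.6, 176.4, 285.9]
tcp_rot: [-1.571, 0.0, 1.638]
force: [-0.3, 0.7, -1.4]
opening: 13.5
```

```bash
python3 - <<'E'
from h import *
go([421.2,304.8,285],down(1.634))
E
```

```text
t 15.35 turn [ 0.    0.23 -0.01] shift cm [13.42  0.09  8.15]
```

carry_out([
  [[0, 0.2, 0], [4, 0, 2.4], 0.8],
  [[0, 0.2, 0], [8, 0, 4.9], 0.8],
  [[0, 0.2, 0], [11.5, 0, 7], 0.8],
  [[0, 0.2, 0], [13.4, 0, 8.1], 0.8],
  [[0, 0.2, 0], [13.4, 0, 8.1], 0.8],
])

```text
time_s: 15.85
tool_pos: [422.1, 305.3, 286.0]
tcp_rot: [-1.571, -0.0, 1.632]
force: [-0.2, -0.4, -1.3]
opening: 14.1
```

carry_out([
  [[0, 0, 0], [0, 1, 0], 0.8],
  [[0, 0, 0], [0, 1, 0], 0.8],
  [[0, 0, 0], [0, 1, 0], 0.8],
])

```text
time_s: 16.15
tool_pos: [424.7, 303.1, 275.2]
tcp_rot: [-1.57, 0.001, 1.63]
force: [0.4, -0.7, -1.7]
opening: 13.6
```

```bash
python3 - <<'E'
from h import *
go([421.2,304.8,145.3],down(1.634));print(pose()[2]['opening'])
E
```

```text
t 16.15 turn [-0.05 -0.22 -0.03] shift cm [ 0.2  12.99  0.33]
13.595660032310121
```

carry_out([
  [[0, -0.2, 0], [0.2, 3.5, 0.3], 0.8],
  [[0, -0.2, 0], [0.2, 7, 0.3], 0.8],
  [[0, -0.2, 0], [0.2, 9.5, 0.3], 0.8],
  [[0, -0.2, 0], [0.2, 11, 0.3], 0.8],
  [[0, -0.2, 0], [0.2, 12, 0.3], 0.8],
])

```text
time_s: 16.65
tool_pos: [421.5, 305.1, 154.5]
tcp_rot: [-1.57, 0.001, 1.634]
force: [0.7, 0.4, -0.9]
opening: 13.7
```

```bash
python3 - <<'E'
from h import *
go([421.2,304.8,145.3],down(1.634));print(pose()[2]['force'])
E
```

```text
t 16.65 turn [-0.07  0.02 -0.04] shift cm [-0.03  0.92  0.04]
[ 0.69397592  0.37392408 -0.90140323]
```

carry_out([
  [[0, 0, 0], [0, 0.3, 0], 0.8],
  [[0, 0, 0], [0, 0.6, 0], 0.8],
  [[0, 0, 0], [0, 0.8, 0], 0.8],
  [[0, 0, 0], [0, 0.9, 0], 0.8],
  [[0, 0, 0], [0, 0.9, 0], 0.8],
])

```text
time_s: 17.15
tool_pos: [421.3, 305.9, 147.0]
tcp_rot: [-1.571, -0.0, 1.636]
force: [0.2, 0.1, -1.2]
opening: 13.5
```

```bash
python3 - <<'E'
from h import *
go([421.2,304.8,145.3],down(1.634));print(pose()[2]['force'])
E
```

```text
t 17.15 turn [0.03 0.11 0.01] shift cm [-0.11  0.17  0.02]
[ 0.21478211  0.1043799  -1.2479263 ]
```

carry_out([
  [[0, 0, 0], [-0.08, 0.1, 0], 0.8],
  [[0, 0, 0], [-0.08, 0.17, 0], 0.8],
  [[0, 0, 0], [-0.08, 0.17, 0], 0.8],
  [[0, 0, 0], [-0.08, 0.17, 0], 0.8],
])

```text
time_s: 17.55
tool_pos: [421.3, 305.1, 145.2]
tcp_rot: [-1.571, 0.0, 1.636]
force: [0.3, -1.1, 2.3]
opening: 13.6
```

```bash
python3 - <<'E'
from h import *
go([421.2,304.8,145.3],down(1.634));print(pose()[2]['force'])
E
```

```text
t 17.55 turn [ 0.01  0.11 -0.01] shift cm [-0.02 -0.01  0.01]
[ 0.28881678 -1.10553305  2.27449107]
```

Seated: the vertical force went from −1.2 to +2.3 N. Release slowly and rise.

carry_out([
  [[0, 0, 0], [0, 0, 0], 1.8],
  [[0, 0, 0], [0, 0, 0], 2.5],
  [[0, 0, 0], [0, 0, 0], 4],
  [[0, 0, 0], [0, 0, 0], 5],
  [[0, 0, 0], [0, 0, 0], 5],
])

```text
time_s: 18.05
tool_pos: [421.3, 305.1, 144.9]
tcp_rot: [-1.571, 0.0, 1.636]
force: [-0.4, 0.4, -0.0]
opening: 43.7
```

carry_out([
  [[0, 0, 0], [0, -2, 0], 5],
  [[0, 0, 0], [0, -5, 0], 5],
  [[0, 0, 0], [0, -9.5, 0], 5],
  [[0, 0, 0], [0, -14, 0], 5],
  [[0, 0, 0], [0, -18, 0], 5],
])

```text
time_s: 18.55
tool_pos: [421.1, 305.0, 327.3]
tcp_rot: [-1.572, -0.0, 1.636]
force: [1.5, 1.0, -1.8]
opening: 50.2
```

carry_out([
  [[0, 0, 0], [0, 0, 4], 5],
  [[0, 0, 0], [0, 0, 5], 5],
  [[0, 0, 0], [0, 0, 5], 5],
  [[0, 0, 0], [0, 0, 5], 5],
])

```text
time_s: 18.95
tool_pos: [371.9, 302.0, 324.8]
tcp_rot: [-1.571, 0.0, 1.636]
force: [0.2, -0.8, -0.3]
opening: 50.0
```

```bash
python3 - <<'E'
from h import *
s,ds=eyes.snapshot('scene');w,dw=eyes.snapshot('wrist');c,M=cal('wrist')
P=cloud(c,M,dw);h=cv2.cvtColor(w,cv2.COLOR_BGR2HSV);m=((h[...,0]<8)|(h[...,0]>172))&(h[...,1]>170)&(h[...,2]>50)
q=P[m&(abs(P[...,2]-92)<9)&(P[...,1]>250)&(P[...,1]<360)];print(cv2.minAreaRect(q[:,:2].astype(np.float32)),np.median(q[:,2]),pose()[2]['force'])
tp,dt=eyes.snapshot('top')
C=np.zeros((600,800,3),np.uint8);C[:360,:540]=cv2.resize(s[160:360,110:530][:, :],(540,257))[0:257] if 0 else cv2.resize(s[130:370,110:530],(540,360));C[360:,:320]=cv2.resize(w,(320,240));C[360:,320:560]=cv2.resize(s[195:255,280:350],(240,240));C[360:,560:]=cv2.resize(tp[160:320,160:320],(240,240));cv2.imwrite('pics/c6.png',C)
E
```

```text
((420.4879150390625, 304.42718505859375), (99.15744018554688, 13.177793502807617), 3.4932899475097656) 94.14694014389272 [-0.77443178  0.22995473 -0.06401344]
```

View pics/c6.png

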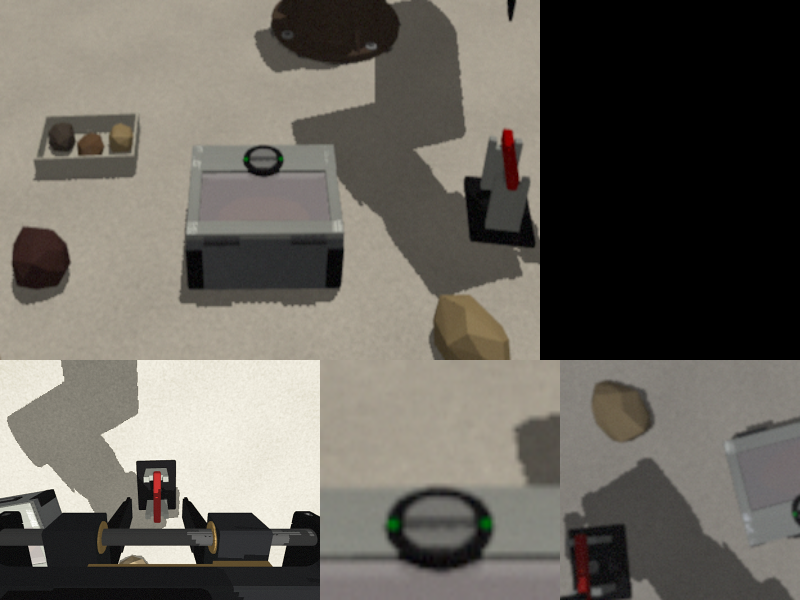

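The slot lies in line with both dots (393,524)–(485,524) in the crop. The lid is shut, the key hangs as before (bar top 94 mm, same pose within 1 mm) and the bystanders are undisturbed.

```bash
python3 -c "
from station import ticket;print(ticket.hand_in())"
```

```text
the job is handed in; nothing more can be done
None
```

The job is done and handed in at about 19 s of the 67 s allowed. The lid is fully shut, the fastener is turned clockwise to its stop, and the key hangs back on its stand.

- **Lid:** I pushed it down with closed fingers until it stopped at about 16 N. Depth readings put its top at about 85 mm from front to back.
- **Fastener:** I turned it until the torque rose to 0.7 N m, against about 0.1 N m while turning, so it is at its stop. The final pictures show the slot in line with both green dots.
- **Key:** The bar is within about 1 mm and 0.5° of where it started, with its top at 94 mm.
- **Surroundings:** The tray, cobble and core look undisturbed in the last pictures; I checked this by eye and did not measure their positions.

- **Slip in a move:** After taking the key out, I gave one move in the wrong tool direction. The arm passed forward over the shut lid, not left; it stayed well above everything, and the force readings showed no contact.
- **Disagreement:** An early wrist picture, taken before the arm had settled, disagreed with the other cameras by about 3 mm. I took it again once the arm was still, and the new reading agreed with the scene camera.

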